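Leak-test the sealed sensor housings on the air rig

TASK

Leak-test the sealed housings: set each one that is there flat into its own dock on the test rig, port to the rear, then turn the valve lever to the half-open mark (45 degrees, and never past 65, or the gaskets lift). Take the listening probe and, one housing after another from the longest (by the valve) to the shortest, run its tip slowly, at about 3 cm/s, close along the gasket line from the left end round the front to the right end, within a centimetre of the housing without shoving it out of its dock. Then hang the probe back in its stand and shut the valve fully, leaving the housings in their docks.

Things in the scene. Friction and masses are not known exactly. Their poses are not given: they have to be found in the camera images.
- housing_long_centre (a point): centre, 32 mm above the underside, of the longest housing (may be absent: None): loose closed aluminium box, 56 mm deep (x), 110 long (y), 64 high, dark gasket line all round 50 mm up. A brass port, 12 mm thick, sticks 14 mm out of the middle of its rear (+x) face, 15 mm up. Front is -x, left end +y. Grasp it across the 56 mm, above the port.
- long_left (a point): point on the gasket line of that housing, in the face of its left (+y) end, 16 mm behind the middle of the end (12 mm short of the rear corner); where the run along its seam begins
- long_front (a point): point on its gasket line, middle of its front (-x) face
- long_right (a point): point on its gasket line, in the face of its right (-y) end, 16 mm behind the middle of the end; where the run ends
- dock_long (a point): on the rig: where the centre of the docked longest housing is; axes: x to the rig's rear, y to its left. Dock floor 32 mm below this point, 8 mm above the bench. Curbs 12 mm high at front and ends and two 24 mm high rear blocks leave 3.5 mm clearance all round; the port goes between the blocks (20 mm gap): set down from above, port to the rear.
- run_long (a point): on the rig: where the middle of the front gasket line of the longest housing lies when it is docked
- housing_medium_centre (a point): centre, 32 mm above the underside, of the middle-sized housing (may be absent: None): loose closed aluminium box, 56 mm deep (x), 90 long (y), 64 high, dark gasket line all round 50 mm up. A brass port, 12 mm thick, sticks 14 mm out of the middle of its rear (+x) face, 15 mm up. Front is -x, left end +y. Grasp it across the 56 mm, above the port.
- medium_left (a point): point on the gasket line of that housing, in the face of its left (+y) end, 16 mm behind the middle of the end (12 mm short of the rear corner); where the run along its seam begins
- medium_front (a point): point on its gasket line, middle of its front (-x) face
- medium_right (a point): point on its gasket line, in the face of its right (-y) end, 16 mm behind the middle of the end; where the run ends
- dock_medium (a point): on the rig: where the centre of the docked middle-sized housing is; axes: x to the rig's rear, y to its left. Dock floor 32 mm below this point, 8 mm above the bench. Curbs 12 mm high at front and ends and two 24 mm high rear blocks leave 3.5 mm clearance all round; the port goes between the blocks (20 mm gap): set down from above, port to the rear.
- run_medium (a point): on the rig: where the middle of the front gasket line of the middle-sized housing lies when it is docked
- housing_short_centre (a point): centre, 32 mm above the underside, of the shortest housing (may be absent: None): loose closed aluminium box, 56 mm deep (x), 70 long (y), 64 high, dark gasket line all round 50 mm up. A brass port, 12 mm thick, sticks 14 mm out of the middle of its rear (+x) face, 15 mm up. Front is -x, left end +y. Grasp it across the 56 mm, above the port.
- short_left (a point): point on the gasket line of that housing, in the face of its left (+y) end, 16 mm behind the middle of the end (12 mm short of the rear corner); where the run along its seam begins
- short_front (a point): point on its gasket line, middle of its front (-x) face
- short_right (a point): point on its gasket line, in the face of its right (-y) end, 16 mm behind the middle of the end; where the run ends
- dock_short (a point): on the rig: where the centre of the docked shortest housing is; axes: x to the rig's rear, y to its left. Dock floor 32 mm below this point, 8 mm above the bench. Curbs 12 mm high at front and ends and two 24 mm high rear blocks leave 3.5 mm clearance all round; the port goes between the blocks (20 mm gap): set down from above, port to the rear.
- run_short (a point): on the rig: where the middle of the front gasket line of the shortest housing lies when it is docked
- valve (a joint): valve lever angle (rad): 0 = shut (lever straight out to the rig's left, +y, at its stop), 0.785 = half open (middle of three marks, lever to front left), 1.571 = fully open (lever to the front, -x). Opens anticlockwise seen from above; stays where left; about 2 N at the knob moves it. At the rig's left end, next to the longest dock.
- valve_knob (a point): middle of the upright round black grip at the end of the lever: 16 mm thick, free from 27 mm below this point (the flat steel lever bar) to 19 mm above it; it travels in a level circle of 65 mm radius about valve_pivot
- valve_pivot (a point): point on the lever's upright hinge axis, at the height of valve_knob; axes parallel to the rig's
- probe: leak-listening probe: a wand 142 mm long, hanging upright in its stand, nose down. Origin: the tip of its rubber nose (6 mm thick at the tip, 8 mm thick 14 mm up, 14 mm thick 36 to 70 mm up); z runs up the wand. A black flange 33 mm across, 70 to 75 mm above the tip, rests on the stand's rim; above it an 18 mm round grey handle.
- probe_grip (a point): point on the probe's axis, middle of the handle, 105 mm above the tip, at which to hold it
- stand_top (a point): centre of the rim of the probe's stand, a fixed upright tube with a 22 mm bore, rim 82 mm above the bench, weighted foot 76 mm across; the parked probe's flange rests on the rim with its tip 70 mm below this point
Mind the look-alikes: they are no part of the job. What is shaped like the part that bears stand_top but purple is not meant.

How it is judged:
By the outcome, as a careful person would: the job done as asked, in the order asked, and still so for the second after the job is handed in, with the robot touching nothing.
Of housing_long, housing_medium, housing_short only 2 to 3 are there at a start; the rules pass over those that are not, and their reading is None.
At some moment in a run one of housing_long, housing_medium, housing_short may be knocked a few centimetres aside while the robot is not near it.
It also fails if it takes over 210 s, if anything falls off the work surface, if the arm or the gripper's body presses on something with over 40 N, if the wrist force passes 120 N, or if a joint passes its speed limit or range.

ROBOT

A 7-joint arm with a two-finger parallel gripper is mounted at the origin on a cart in front of the work surface, level with it; the furniture and walls round the work are solid. World frame = base frame: x ahead of the robot, y to its left, z up, the work surface at z = 0. Lengths are in m, angles in rad, forces in N, time in s.
With the tool pointing down it reaches from about 0.4 to 0.85 m from the base axis. Payload 6.9 kg.
Tool frame: the origin (TCP) lies midway between the tips of the shut fingers; the grasp point (between the pads) lies behind it (ctrl.pinch_z is the z of the grasp point in the tool frame, in m); z points along the fingers, y is the line along which they close (so a half turn about z gives the same grasp; the last joint's range is limited). The gripper opens to 85 mm and grips with 20 to 120 N. Pads are 22 mm wide; open, the fingers measure 114 mm over their backs; the gripper's body (76 mm by 85 mm) begins 54 mm behind the grasp point. The pads swing forward as they close: fully open they stand 13 mm farther back than shut.
Start: joints at [-1.23, 0.507, -0.238, 1.5, 0.126, 1.149, -0.155], TCP at [0.145, 0.608, 0.231] pointing down, gripper open.
Joint ranges: [-3.08, 3.08], [-0.24, 2.05], [-1.43, 1.35], [0, 2.5], [-1.52, 4.66], [0.17, 1.96], [-2.89, 2.89]. Speed limits (rad/s): [2.39, 2.39, 3.14, 3.14, 3.14, 3.14, 3.14].

INTERFACE

Orientations are given as a unit quaternion [w, x, y, z].
In Python, from station import ctrl, get_state, vision, ticket, models gives the robot as it stands. Calls block until the motion is done:
- ctrl.movep(position, orientation): joint-space move of the TCP to a pose.
- ctrl.movel(position, frame=None, max_speed=0.15): straight line of the TCP; frame=None keeps the orientation; max_speed is the mean speed in m/s.
- ctrl.set_joints(angles): joint-space move.
- ctrl.ungrasp() and ctrl.close_gripper(force=None): open the fingers fully, or close them until they stop; force is the grip in N (None keeps the last).
- ctrl.pause(seconds).
- ctrl.ik(position, orientation): joint angles nearest the present ones, or None.
- get_state(): the state.
- vision.grab_frame(name): name is "side" or "top"; returns (picture, depth): 420x560x3 uint8, blue, green, red; 420x560 float32, m along the optical axis (not along the pixel's ray), 0 where there is no reading.
- vision.camera_info(name): a dict with "mtx" (3x3 intrinsics, pixels), "R" (3x3) and "t" (3): a world point X has camera coordinates R X + t. Camera axes: x right, y down, z forward; pixel columns grow to the right and rows downward; lengths in m; the calibration is good to about 2 mm. A picture is of the moment at which its call begins. camera_info takes no time and is no camera call.
A pose or a line that the arm cannot do raises ctrl.Unreachable and nothing moves.
- ticket.close_job(): hands the job in; it is judged then, once.
Trained networks look in the newest picture that a camera, given by its name, has taken for a name from the list of things; names that differ only in an ending like _2 or _b are one class to them, and where a whole thing is asked for, a point or a joint stands for the part that bears it (a point fixed in the world has none). Each returns a list of dicts, best first, with "p" (0 to 1); they miss things now and then, are a little off and sometimes report something else, mostly with a low value. They report only what shows in the picture. A call takes as long as a camera call. They do not tell look-alikes from the thing itself.
- models.recognise(camera, target): "point" ([column, row] in pixels, amid what is visible of it).
- models.masks_of(camera, target): "mask" (420x560 bool, what is visible of it) and "point" ([column, row] in pixels, amid what is visible of it).
The state is a dict: "time": time; "qpos": joint angles; "qd": joint speeds; "tau": joint torques, N m; "tcp_pos": TCP position; "eef_rot": TCP orientation; "contact_force": force on the tool from outside, world axes, zero at the start; "wrist_torque": the same for the moment, N m; "width": finger opening in m; "gripper_force": force on a finger pad.
Only numpy, scipy, OpenCV 4.12 (cv2) and the standard library are available. Lean on these libraries where they do the work, as an engineer would, in place of code of your own. Each camera call takes 0.05 s, during which the arm holds its last target. There are 200 camera calls.

## Working session

There is one attempt and no reset: what is moved stays moved. The work goes in short steps, each a Python script; the robot and the scene stay as the last script left them, time stands still between calls to the robot, and variables do not carry over. Pictures are saved under pics/ and viewed, at most 14 in all, crops included, and the job is handed in when it is done.

```bash
ls; mkdir -p pics; cat > a.py <<'E'
from station import ctrl, get_state, vision, ticket, models
import cv2, numpy as np
for c in ("side","top"):
    im,d=vision.grab_frame(c); cv2.imwrite(f"pics/{c}0.png",im); np.save(f"{c}_d.npy",d)
    i=vision.camera_info(c); print(c,i["mtx"].round(1).tolist(),i["R"].round(3).tolist(),i["t"].round(3).tolist())
    def P(u,v):
        z=np.median(d[max(0,int(v)-1):int(v)+2,max(0,int(u)-1):int(u)+2]); x=np.linalg.inv(i["mtx"])@[u,v,1]*z
        return (i["R"].T@(x-i["t"])).round(3).tolist()
    for n in ["housing_long_centre","housing_medium_centre","housing_short_centre","dock_long","dock_medium","dock_short","valve_knob","valve_pivot","valve","probe","probe_grip","stand_top","run_long"]:
        r=models.recognise(c,n)
        print(n,[(round(q["p"],2),np.round(q["point"]).astype(int).tolist(),P(*q["point"])) for q in r[:4]])
s=get_state();print(s,ctrl.pinch_z)
E
python3 a.py
```

```text
pics
side [[413.0, 0.0, 275.6], [0.0, 413.0, 203.0], [0.0, 0.0, 1.0]] [[0.815, -0.579, -0.022], [-0.361, -0.478, -0.8], [0.453, 0.661, -0.599]] [-0.436, 0.247, 0.821]
housing_long_centre []
housing_medium_centre [(0.86, [234, 228], [0.409, -0.016, 0.062])]
housing_short_centre []
dock_long [(0.8, [336, 226], [0.647, -0.107, 0.008])]
dock_medium [(0.71, [338, 226], [0.651, -0.108, 0.007])]
dock_short [(0.75, [337, 225], [0.649, -0.106, 0.009])]
valve_knob [(0.67, [202, 193], [0.411, 0.153, 0.065]), (0.62, [261, 160], [0.615, 0.181, 0.078])]
valve_pivot [(0.77, [336, 229], [0.639, -0.112, 0.008])]
valve [(0.72, [261, 158], [0.614, 0.182, 0.082]), (0.27, [336, 227], [0.646, -0.107, 0.007])]
probe [(0.85, [330, 295], [0.421, -0.332, 0.116])]
probe_grip [(0.64, [332, 297], [0.423, -0.332, 0.11]), (0.3, [337, 227], [0.649, -0.108, 0.007])]
stand_top [(0.83, [327, 329], [0.414, -0.337, 0.03]), (0.77, [292, 282], [0.429, -0.208, 0.034])]
run_long [(0.82, [338, 227], [0.647, -0.112, 0.008])]
top [[410.9, 0.0, 285.6], [0.0, 410.9, 210.8], [0.0, 0.0, 1.0]] [[-0.001, -1.0, 0.031], [-0.999, 0.0, 
[... 970 characters left out ...]
.50752287, -0.23764726,  1.50025456,  0.12572635,
        1.14890952, -0.15481853]), 'qd': array([ 6.80911863e-04, -3.55262536e-05, -7.91755375e-05,  3.03034022e-03,
        4.46427241e-04, -1.14529847e-03,  1.62827386e-03]), 'tau': array([ 5.91492517e-04, -6.20348525e+01, -2.18500637e+00, -2.49963015e+01,
        1.38910295e-02,  2.15028558e-03,  7.46964389e-06]), 'tcp_pos': array([0.14539125, 0.60781118, 0.23124354]), 'eef_rot': array([-8.47106364e-06,  1.17111831e-01,  9.93118732e-01, -5.40387059e-05]), 'contact_force': array([-0.06479588, -0.36289148,  0.49047913]), 'wrist_torque': array([ 0.02523946, -0.02604518, -0.04715671]), 'gripper_force': 0.0, 'width': 0.08559163230136169} -0.0187
```

View pics/top0.png

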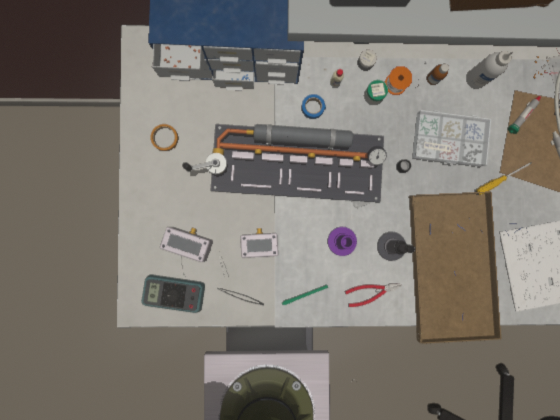

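View pics/side0.png

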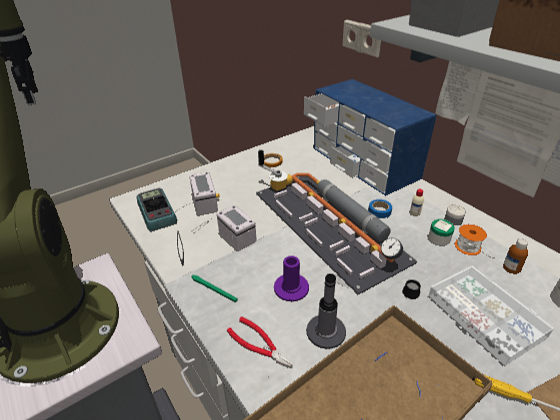

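The top view shows two housings, at (186,243) and (259,245), lying left-front of the rig. The rig's dark plate spans (213,125)–(383,200). The valve is at (215,165) with its knob at (187,167). The grey stand with the probe is at (393,247), and the purple decoy stand is at (342,241). The side view matches this. Next I'll rectify the rig and fit the housings.

```bash
cat > h.py <<'E'
from station import ctrl, get_state, vision, ticket, models
import cv2, numpy as np
def grab(c):
    im,d=vision.grab_frame(c); return im,d
def cloud(c,d):
    i=vision.camera_info(c); v,u=np.mgrid[0:420,0:560]
    x=np.stack([u,v,np.ones_like(u)],-1)@np.linalg.inv(i["mtx"]).T*d[...,None]
    p=(x-i["t"])@i["R"]; p[d==0]=np.nan; return p
def ortho(c,im,x0,x1,y0,y1,z,s):
    """image up=+x, left=+y; s px per m"""
    i=vision.camera_info(c)
    W=int((y1-y0)*s);H=int((x1-x0)*s); cc,rr=np.meshgrid(np.arange(W),np.arange(H))
    X=np.stack([x1-rr/s,y1-cc/s,np.full(cc.shape,z)],-1)@i["R"].T+i["t"]
    q=X@i["mtx"].T; q=q[...,:2]/q[...,2:]
    return cv2.remap(im,q.astype(np.float32),None,cv2.INTER_CUBIC)
def proj(c,p):
    i=vision.camera_info(c); q=i["mtx"]@(i["R"]@np.array(p)+i["t"]); return q[:2]/q[2]
def topface(cl,xy,r=0.085,zr=(0.058,0.072)):
    m=(np.hypot(cl[...,0]-xy[0],cl[...,1]-xy[1])<r)&(cl[...,2]>zr[0])&(cl[...,2]<zr[1])
    p=cl[m][:,:2]; return cv2.minAreaRect((p*1000).astype(np.float32)),np.median(cl[m][:,2]),p.mean(0),len(p)
E
cat > b.py <<'E'
from h import *
o=[]
for c in ("top","side"):
    im=cv2.imread(f"pics/{c}0.png"); d=np.load(f"{c}_d.npy"); cl=cloud(c,d)
    for xy in ((0.433,0.199),(0.435,0.009)): print(c,topface(cl,xy))
    o.append(ortho(c,im,.53,.73,-.3,.2,.02,1500))
    m=(cl[...,2]>.1)&(cl[...,2]<.2)&(np.hypot(cl[...,0]-.42,cl[...,1]+.32)<.06)
    print("probe",np.nanmean(cl[m],0),np.nanmax(cl[m],0),np.nanmin(cl[m],0))
    for nm,xy,r in(("bench",(.35,-.1),.03),("plate",(.59,0),.012),("valve",(.63,.18),.06)):
        m=np.hypot(cl[...,0]-xy[0],cl[...,1]-xy[1])<r; print(nm,np.nanpercentile(cl[m][:,2],[5,50,95,100]).round(4))
cv2.imwrite("pics/rig.png",np.vstack(o))
E
python3 b.py
```

```text
top (((431.1488952636719, 196.28396606445312), (110.03843688964844, 55.87977600097656), 71.46600341796875), np.float64(0.06511883265467927), array([0.43131416, 0.19560318]), 1065)
top (((428.4595031738281, 16.458024978637695), (55.9978141784668, 89.87797546386719), 2.7392189502716064), np.float64(0.0652320872114828), array([0.42868622, 0.01637375]), 855)
probe [ 0.42393191 -0.32038832  0.13978878] [ 0.43251016 -0.31434537  0.15802412] [ 0.41460447 -0.33246217  0.10036356]
bench [-0.0008  0.0022  0.0052  0.0068]
plate [0.0054 0.0093 0.0162 0.0222]
valve [-0.0018  0.0019  0.0618  0.1077]
side (((432.3119201660156, 196.11685180664062), (115.29297637939453, 55.4422721862793), 71.57298278808594), np.float64(0.06468320330824764), array([0.42977999, 0.19000466]), 503)
side (((429.04876708984375, 15.282955169677734), (56.607948303222656, 91.88382720947266), 2.869403839111328), np.float64(0.06447571129284678), array([0.42730175, 0.01161408]), 586)
probe [ 0.42033056 -0.32713525  0.13362582] [ 0.43144214 -0.31438323  0.15624289] [ 0.41379349 -0.3332587   0.10001384]
bench [-0.0007  0.0013  0.0033  0.0048]
plate [0.0072 0.0086 0.0163 0.0198]
valve [-0.0011  0.0021  0.0906  0.1055]
```

View pics/rig.png

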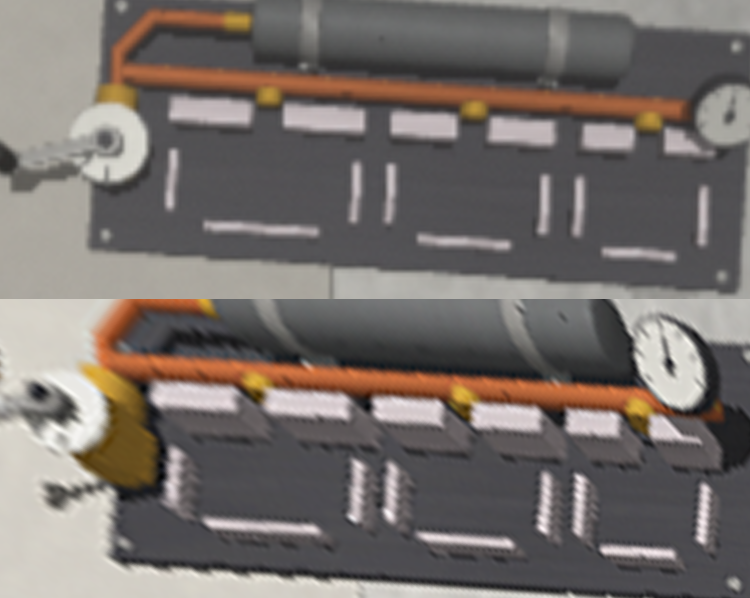

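The rig is rotated about −3.7°, and the curbs and rear blocks show clearly. The long (110 mm) and medium (90 mm) housings are present and no short one shows. Next I'll fit the rig, probe and knob.

```bash
cat > c.py <<'E'
from h import *
from scipy.optimize import least_squares
from scipy.ndimage import label
S=3000
for c in ("top","side"):
    im=cv2.imread(f"pics/{c}0.png"); d=np.load(f"{c}_d.npy"); cl=cloud(c,d)
    o=cv2.cvtColor(ortho(c,im,.53,.73,-.3,.2,.02,S),cv2.COLOR_BGR2HSV)
    m=((o[...,2]>(150 if c=="top" else 175))&(o[...,1]<50)).astype(np.uint8)
    n,_,st,ce=cv2.connectedComponentsWithStats(m)
    e=[]; f=[]
    for k in range(1,n):
        x=.73-ce[k][1]/S; y=.2-ce[k][0]/S; w,h,a=st[k][2:]
        if a<600 or a>8000 or x<.555 or x>.65 or y>.11 or y<-.285: continue
        (e if h>w else f).append((x,y))
        print(c,"curb",round(x,4),round(y,4),w/3,h/3,a/9)
    e=sorted(e,key=lambda q:-q[1]); f=sorted(f,key=lambda q:-q[1])
    if len(e)==6 and len(f)==3:
        Ly=[61.5,-61.5]
        def F(p):
            x0,y0,a,g,xf,h=p; X=np.array([np.cos(a),np.sin(a)]); Y=np.array([-X[1],X[0]])
            ys=[0,-(113+g),-(113+g)-(51.5+41.5+h)]; L=[61.5,51.5,41.5]; r=[]
            for k in range(3):
                for j,s in((2*k,1),(2*k+1,-1)):
                    q=(np.array(e[j])*1000-[x0,y0]); r+=[q@Y-ys[k]-s*L[k], q@X-xf]
                q=np.array(f[k])*1000-[x0,y0]; r+=[q@X+34.5, q@Y-ys[k]]
            return r
        s=least_squares(F,[600,20,-.065,23,-5,23]); print(c,s.x.round(3),"yaw",np.degrees(s.x[2]),"res",np.abs(s.fun).max(),np.sqrt(np.mean(s.fun**2)))
        R=s.x
    if c=="top": 
        a=R[2]; rel=(cl[...,:2]*1000-R[:2])@np.array([[np.cos(a),-np.sin(a)],[np.sin(a),np.cos(a)]])
        for x in range(20,110,5):
            mm=(abs(rel[...,0]-x)<2.5)&(abs(rel[...,1])<60); print(x,np.nanpercentile(cl[mm][:,2],[50,98]).round(3),end=" ")
        print()
        mm=(abs(rel[...,1]-25)<8)&(cl[...,2]>.029)&(cl[...,2]<.038)&(rel[...,0]<60); print("block x",np.percentile(rel[mm][:,0],[1,50,99]))
    for nm,xy,r,z0,z1 in(("pr",(.423,-.322),.03,.146,.17),("flange",(.423,-.322),.03,.083,.093),("foot",(.42,-.32),.06,.006,.03)):
        m=(np.hypot(cl[...,0]-xy[0],cl[...,1]-xy[1])<r)&(cl[...,2]>z0)&(cl[...,2]<z1); p=cl[m]
        if len(p): print(c,nm,len(p),p.mean(0).round(4),p.min(0).round(4),p.max(0).round(4),cv2.minEnclosingCircle(p[:,:2].astype(np.float32)))
    m=(np.hypot(cl[...,0]-.63,cl[...,1]-.18)<.09)&(cl[...,2]>.03)&(cl[...,1]>.1); p=cl[m]; hsv=cv2.cvtColor(im,cv2.COLOR_BGR2HSV)[m]
    k=hsv[:,2]<60; print(c,"knob",k.sum(),p[k].mean(0),p[k].min(0),p[k].max(0))
    for z in np.arange(.03,.11,.01):
        q=p[(p[:,2]>=z)&(p[:,2]<z+.01)]; 
        if len(q): print(round(z,3),len(q),q.min(0).round(3),q.max(0).round(3))
E
python3 c.py; python3 - <<'E'
import cv2,numpy as np
a=cv2.imread("pics/top0.png")[120:210,150:240]; b=cv2.imread("pics/side0.png")[125:215,215:305]
cv2.imwrite("pics/valve.png",cv2.resize(np.hstack([a,b]),None,fx=4.4,fy=4.4,interpolation=cv2.INTER_CUBIC))
E
```

```text
top curb 0.647 -0.0826 43.666666666666664 17.0 635.8888888888889
top curb 0.6427 -0.1477 43.666666666666664 18.0 622.3333333333334
top curb 0.6389 -0.2052 33.666666666666664 15.666666666666666 476.55555555555554
top curb 0.6349 -0.2523 22.666666666666668 15.666666666666666 237.44444444444446
top curb 0.611 0.0858 7.666666666666667 39.333333333333336 180.0
top curb 0.6032 -0.0369 6.666666666666667 39.0 172.33333333333334
top curb 0.6031 -0.06 6.333333333333333 38.333333333333336 169.0
top curb 0.5943 -0.1627 6.666666666666667 38.0 179.0
top curb 0.5937 -0.1856 6.333333333333333 37.666666666666664 164.22222222222223
top curb 0.5866 -0.2684 5.666666666666667 37.666666666666664 176.0
top curb 0.578 0.0268 75.0 8.666666666666666 341.44444444444446
top curb 0.5689 -0.1087 61.0 9.0 262.0
top curb 0.5613 -0.2247 47.333333333333336 7.333333333333333 214.77777777777777Traceback (most recent call last):
  File "c.py", line 30, in <module>
    a=R[2]; rel=(cl[...,:2]*1000-R[:2])@np.array([[np.cos(a),-np.sin(a)],[np.sin(a),np.cos(a)]])
      ^
NameError: name 'R' is not defined
```

View pics/valve.png

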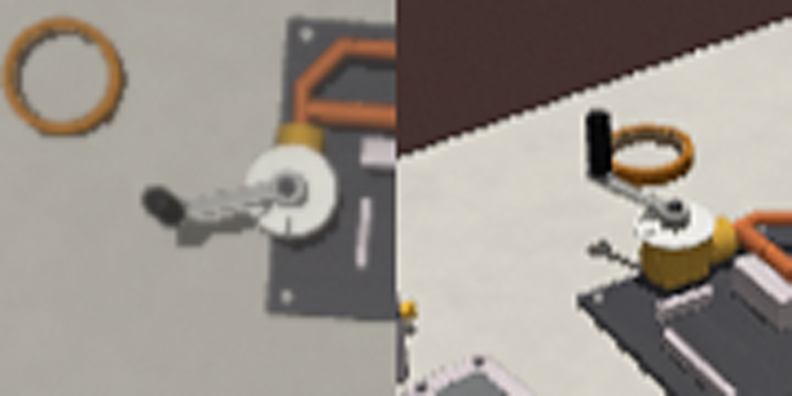

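The valve crop shows the lever pointing roughly left with its black upright knob at crop (163,205), and the pivot disc at (290,190). I'll tighten the filter that dropped the fit and rerun it.

```bash
sed -i 's/if a<600 or a>8000 or x<.555/if (w>80 and h>40 and y<1 and x>.63) or a<600 or a>8000 or x<.545/; s/(e if h>w else f)/if x>.625: continue\n        (e if h>w else f)/' c.py; python3 c.py | grep -v "^top curb"
```

```text
top [ 6.12621e+02  2.41810e+01 -6.80000e-02  2.29800e+01 -5.14200e+00
  2.30480e+01] yaw -3.914564032152531 res 1.4097867676060956 0.47094312457955956
20 [0.009 0.012] 25 [0.009 0.012] 30 [0.012 0.035] 35 [0.032 0.036] 40 [0.033 0.036] 45 [0.033 0.035] 50 [0.022 0.033] 55 [0.011 0.034] 60 [0.031 0.035] 65 [0.031 0.034] 70 [0.026 0.031] 75 [0.01  0.038] 80 [0.02  0.048] 85 [0.047 0.053] 90 [0.05  0.056] 95 [0.04  0.057] 100 [0.052 0.056] 105 [0.053 0.057] 
block x [-613.70800824   38.72311723   58.76488113]
top pr 60 [ 0.4233 -0.3229  0.1547] [ 0.4152 -0.3325  0.1476] [ 0.431 -0.315  0.158] ((0.4231801927089691, -0.32352831959724426), 0.009121334180235863)
top flange 81 [ 0.424  -0.3184  0.0878] [ 0.4089 -0.335   0.0833] [ 0.4378 -0.3074  0.0922] ((0.4230515956878662, -0.32308879494667053), 0.016418129205703735)
top foot 484 [ 0.4247 -0.3193  0.0108] [ 0.3632 -0.3787  0.006 ] [ 0.4766 -0.2661  0.0295] ((0.41989266872406006, -0.3206704258918762), 0.05989864096045494)
top knob 30 [0.61333892 0.18379349 0.09433799] [0.60903817 0.179791   0.06656324] [0.61881316 0.1897063  0.10767489]
0.0
[... 1459 characters left out ...]
239005208015442), 0.016770105808973312)
side foot 815 [ 0.4174 -0.3337  0.011 ] [ 0.3852 -0.3797  0.006 ] [ 0.4611 -0.2857  0.03  ] ((0.42061856389045715, -0.33293527364730835), 0.04737967625260353)
side knob 73 [0.61635633 0.17928988 0.0809997 ] [0.61004738 0.11975711 0.05840136] [0.63419868 0.19123786 0.10554211]
0.03 78 [0.611 0.106 0.03 ] [0.7   0.138 0.04 ]
0.04 114 [0.606 0.1   0.04 ] [0.659 0.148 0.05 ]
0.05 73 [0.61  0.116 0.05 ] [0.642 0.186 0.06 ]
0.06 28 [0.609 0.113 0.06 ] [0.637 0.192 0.07 ]
0.07 17 [0.61  0.175 0.07 ] [0.622 0.191 0.079]
0.08 19 [0.611 0.179 0.081] [0.625 0.19  0.09 ]
0.09 18 [0.61  0.179 0.09 ] [0.624 0.194 0.099]
0.1 16 [0.611 0.179 0.1  ] [0.626 0.195 0.106]
```

```bash
cat >> h.py <<'E'
from scipy.spatial.transform import Rotation
def Q(deg):
    a=np.radians(deg); y=np.array([np.cos(a),np.sin(a),0]); z=np.array([0,0,-1.]); x=np.cross(y,z)
    q=Rotation.from_matrix(np.stack([x,y,z],1)).as_quat(); return np.r_[q[3],q[:3]]
YAW=-3.95
RX=np.array([np.cos(np.radians(YAW)),np.sin(np.radians(YAW))]); RY=np.array([-RX[1],RX[0]])
DL=np.array([.613,.0237]); DM=DL-.136*RY
def rep(tag=""):
    s=get_state(); print(tag,"t",round(s["time"],1),"tcp",s["tcp_pos"].round(4),"F",s["contact_force"].round(1),"w",round(s["width"],4),"gf",round(s["gripper_force"],1),"q",s["qpos"].round(2)); return s
def lower(xy,z0,z1,n=8,lim=12,sp=.04):
    """step down, stop on contact; returns final z"""
    f0=get_state()["contact_force"][2]
    for z in np.linspace(z0,z1,n):
        ctrl.movel([*xy,z],max_speed=sp); f=get_state()["contact_force"][2]-f0
        if abs(f)>lim: print("contact",z,f); return z
    return z1
E
cat > d.py <<'E'
from h import *
im=cv2.imread("pics/top0.png"); S=3000
o=ortho("top",im,.58,.69,.08,.17,.055,S); g=cv2.cvtColor(o,cv2.COLOR_BGR2GRAY)
cs=cv2.HoughCircles(cv2.GaussianBlur(g,(9,9),3),cv2.HOUGH_GRADIENT,1,100,param1=80,param2=15,minRadius=45,maxRadius=110)
if cs is not None:
    for u,v,r in cs[0][:3]: print("disc",.69-v/S,.17-u/S,r/S)
for xy,yaw in (((.4315,.1962),-18.5),((.4287,.0162),2.8),(DL,YAW),(DM,YAW)):
    for f in (0,180):
        j=ctrl.ik([*xy,.2],Q(yaw+f)); print(xy,f,None if j is None else j.round(2))
for a in range(0,360,45):
    j=ctrl.ik([.617,.187,.07],Q(a)); k=ctrl.ik([.423,-.323,.1],Q(a)); print(a,None if j is None else j.round(2),None if k is None else k.round(2))
E
python3 d.py
```

```text
disc 0.62983334 0.12450001 0.026533334
(0.4315, 0.1962) 0 [-0.7   0.32  0.29  1.94 -0.11  0.91 -0.67]
(0.4315, 0.1962) 180 [-0.14  0.33 -0.46  1.93  0.18  0.93  2.14]
(0.4287, 0.0162) 0 [-0.36  0.25  0.34  2.04 -0.11  0.87  0.09]
(0.4287, 0.0162) 180 [-0.9   0.44  1.15  2.04 -0.49  0.97 -2.58]
[0.613  0.0237] 0 [-0.32  0.54  0.4   1.59 -0.23  1.07  0.07]
[0.613  0.0237] 180 [ 0.17  0.53 -0.4   1.58  0.23  1.08  2.78]
[ 0.60363152 -0.11197694] 0 [-0.14  0.55  0.46  1.58 -0.27  1.07  0.33]
[ 0.60363152 -0.11197694] 180 [-0.45  0.77  1.15  1.59 -0.73  1.27 -2.39]
0 [-0.45  0.7   0.2   1.64 -0.18  0.82 -0.17] [ 0.13  0.63  0.75  1.93 -0.58  0.82  1.2 ]
45 [-0.34  0.69  0.02  1.64 -0.02  0.82  0.47] [ 0.13  0.63  0.75  1.93 -0.58  0.82  1.99]
90 [-0.24  0.69 -0.16  1.64  0.14  0.83  1.11] [ 0.28  0.56  0.49  1.92 -0.37  0.75  2.56]
135 [-0.11  0.71 -0.38  1.64  0.33  0.86  1.73] [-0.04  0.8   1.15  1.93 -0.88  1.03 -2.41]
180 [ 0.    0.74 -0.58  1.63  0.49  0.91  2.38] [-0.04  0.8   1.15  1.93 -0.88  1.03 -1.63]
225 [-0.89  0.99  1.15  1.65 -0.97  1.18 -1.85] [ 0.03  0.7   0.95  1.93 -0.73  0.91 -0.99]
270 [-0.61  0.74  0.49  1.64 -0.43  0.87 -1.52] [ 0.03  0.7   0.95  1.93 -0.73  0.91 -0.21]
315 [-0.56  0.72  0.39  1.64 -0.34  0.84 -0.81] [ 0.03  0.7   0.95  1.93 -0.73  0.91  0.58]
```

```bash
cat > e.py <<'E'
from h import *
q=Q(-18.5); ctrl.movep([.4315,.1962,.2],q); rep("above")
ctrl.movel([.4315,.1962,.028],max_speed=.12); rep("down")
ctrl.close_gripper(40); rep("closed")
ctrl.movel([.4315,.1962,.2],max_speed=.12); rep("lift")
im,d=grab("side"); cv2.imwrite("pics/side1.png",im)
ctrl.movep([*DL,.2],Q(YAW)); rep("over")
ctrl.movel([*DL,.085],max_speed=.12); rep("over2")
im,d=grab("side"); cv2.imwrite("pics/side2.png",im[90:300,220:460])
im,d=grab("top"); cv2.imwrite("pics/top2.png",im)
a=cv2.resize(cv2.imread("pics/side2.png"),None,fx=2.2,fy=2.2); b=cv2.resize(im[100:228,200:400],None,fx=1.3,fy=1.3)
o=np.zeros((600,530,3),np.uint8); o[:a.shape[0],:a.shape[1]]=a; b=b[:600-a.shape[0]]; o[a.shape[0]:a.shape[0]+b.shape[0],:b.shape[1]]=b
cv2.imwrite("pics/c2.png",o)
E
python3 e.py
```

```text
above t 3.2 tcp [0.4313 0.1977 0.1999] F [ 0.1 -0.4 -0.5] w 0.0856 gf 0.0 q [-0.7   0.32  0.29  1.93 -0.11  0.91 -0.67]
down t 4.8 tcp [0.4318 0.1964 0.0285] F [ 0.3 -0.1  0.1] w 0.0856 gf 0.0 q [-0.61  0.57  0.19  2.13 -0.23  0.45 -0.56]
closed t 5.2 tcp [0.4316 0.1964 0.0285] F [-1.8 -0.4  5.6] w 0.0556 gf 42.5 q [-0.61  0.57  0.19  2.13 -0.23  0.45 -0.56]
lift t 6.8 tcp [0.4311 0.196  0.1994] F [-0.2  0.7 -1.8] w 0.0554 gf 42.6 q [-0.7   0.32  0.3   1.94 -0.12  0.91 -0.67]
over t 7.8 tcp [0.6122 0.0255 0.1995] F [ 0.5  0.9 -1.6] w 0.0552 gf 42.6 q [-0.26  0.52  0.28  1.59 -0.16  1.06  0.  ]
over2 t 8.9 tcp [0.6135 0.0237 0.0858] F [ 0.4 -0.  -2.2] w 0.0552 gf 42.6 q [-0.23  0.64  0.25  1.72 -0.21  0.81  0.05]
```

View pics/c2.png

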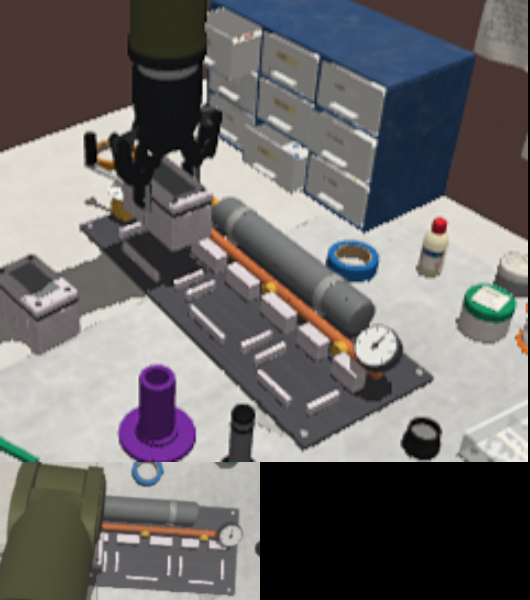

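The housing is held level over the long dock with its port to the rear. I'll lower it with a force check.

```bash
cat > f.py <<'E'
from h import *
z=lower(DL,.06,.0365,8,10,.04); rep("low")
E
python3 f.py
```

```text
low t 11.5 tcp [0.6134 0.0236 0.0366] F [ 0.9 -0.6 -0.6] w 0.0552 gf 42.8 q [-0.22  0.71  0.23  1.76 -0.23  0.7   0.06]
```

```bash
cat > g.py <<'E'
from h import *
ctrl.movel([*DL,.0355],max_speed=.02); ctrl.ungrasp(); ctrl.movel([*DL,.2],max_speed=.12)
ctrl.movep([.25,.5,.25],Q(60)); rep("away")
im,d=grab("top"); cv2.imwrite("pics/top3.png",im); cl=cloud("top",d)
print("L",topface(cl,DL,zr=(.066,.082))); print("M",topface(cl,(.43,.016)))
im2,d2=grab("side"); cl=cloud("side",d2); cv2.imwrite("pics/side3.png",im2)
print("L",topface(cl,DL,zr=(.066,.082))); print("M",topface(cl,(.43,.016)))
cv2.imwrite("pics/c3.png",np.hstack([cv2.resize(im[110:280,150:400],None,fx=1.6,fy=1.6),cv2.resize(im2[130:300,190:440],None,fx=1.6,fy=1.6)]))
E
python3 g.py
```

```text
away t 15.9 tcp [0.2514 0.4993 0.2498] F [ 0.6 -0.6  0. ] w 0.0858 gf 0.0 q [-1.04  0.39 -0.15  1.65  0.06  1.11 -0.17]
L (((613.9654541015625, 23.52016830444336), (109.79335021972656, 56.74861526489258), 85.9592056274414), np.float64(0.07340269109160667), array([0.61349223, 0.0235749 ]), 1047)
M (((428.344482421875, 16.446819305419922), (56.089752197265625, 89.80482482910156), 2.6601216793060303), np.float64(0.06517592356038852), array([0.42860326, 0.01637555]), 852)
L (((614.0198364257812, 21.73281478881836), (110.47525787353516, 56.5534553527832), 86.90865325927734), np.float64(0.07255126735129484), array([0.6116981 , 0.01810617]), 568)
M (((429.04022216796875, 16.817007064819336), (56.06513977050781, 92.6615219116211), 2.9022138118743896), np.float64(0.06448051225690998), array([0.42705566, 0.01191482]), 591)
```

View pics/c3.png

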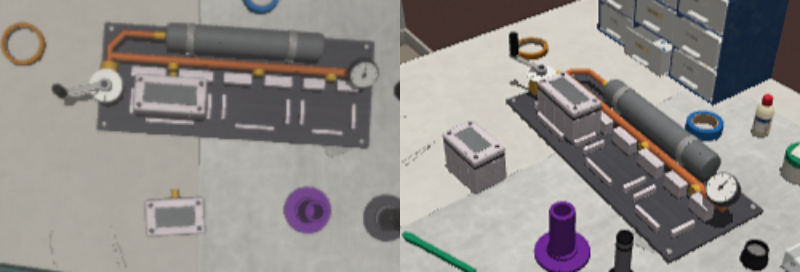

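The long housing sits flat in its dock at z≈0.072, with the right yaw. The medium one hasn't moved, so I'll pick it next.

```bash
cat > i.py <<'E'
from h import *
p=[.4285,.0164]; ctrl.movep([*p,.2],Q(2.75))
ctrl.movel([*p,.028],max_speed=.12); ctrl.close_gripper(40); rep("closed")
ctrl.movel([*p,.2],max_speed=.12)
ctrl.movep([*DM,.2],Q(YAW)); ctrl.movel([*DM,.085],max_speed=.12); rep("over")
z=lower(DM,.06,.0365,8,10,.04); rep("low")
E
python3 i.py
```

```text
closed t 19.8 tcp [0.4286 0.0165 0.0285] F [-0.8 -0.6  4.9] w 0.0552 gf 42.1 q [-0.27  0.54  0.25  2.25 -0.35  0.39  0.32]
over t 23.4 tcp [ 0.6041 -0.1121  0.0858] F [ 0.9 -0.3 -2.5] w 0.0554 gf 42.7 q [-0.12  0.67  0.44  1.72 -0.37  0.83  0.42]
low t 25.9 tcp [ 0.6039 -0.1121  0.0366] F [-0.6  1.3 -0.9] w 0.0555 gf 42.8 q [-0.1   0.73  0.4   1.76 -0.4   0.74  0.45]
```

```bash
cat >> h.py <<'E'
PIV=np.array([.630,.1245])
def knob_xy(v): a=np.radians(90+YAW+v); return PIV+.065*np.array([np.cos(a),np.sin(a)])
def knob_see():
    """knob top from both cameras -> xy, valve angle"""
    r=[]
    for c in("top","side"):
        im,d=grab(c); cl=cloud(c,d); v=cv2.cvtColor(im,cv2.COLOR_BGR2HSV)[...,2]
        m=(np.hypot(cl[...,0]-PIV[0],cl[...,1]-PIV[1])<.09)&(cl[...,2]>.099)&(cl[...,2]<.115)&(v<90)
        p=cl[m]; 
        if len(p)>4:
            k=(p.min(0)+p.max(0))/2; w=k[:2]-PIV; r.append(k); print(c,len(p),k.round(4),"len",np.hypot(*w).round(4),"valve",np.degrees(np.arctan2(w[1],w[0])).round(1)-90-YAW)
    return r
E
cat > j.py <<'E'
from h import *
ctrl.movel([*DM,.0355],max_speed=.02); ctrl.ungrasp(); ctrl.movel([*DM,.2],max_speed=.12)
ctrl.movep([.3,-.25,.25],Q(-30)); rep("away")
im,d=grab("top"); cl=cloud("top",d)
print("L",topface(cl,DL,zr=(.066,.082))); print("M",topface(cl,DM,zr=(.066,.082)))
im2,d2=grab("side"); knob_see()
cv2.imwrite("pics/c4.png",np.hstack([cv2.resize(im[110:280,150:400],None,fx=1.6,fy=1.6),cv2.resize(im2[130:300,190:440],None,fx=1.6,fy=1.6)]))
E
python3 j.py
```

```text
away t 29.4 tcp [ 0.3014 -0.2498  0.25  ] F [1.2 0.8 0.3] w 0.0853 gf 0.0 q [-0.04  0.16  0.78  2.03 -0.14  1.    0.29]
L (((614.2692260742188, 23.428638458251953), (109.69485473632812, 56.36481475830078), 86.0264892578125), np.float64(0.07332893396741907), array([0.61363166, 0.02356388]), 1041)
M (((603.0973510742188, -90.16107177734375), (126.46866607666016, 56.20388412475586), 84.74553680419922), np.float64(0.07315520866266133), array([ 0.60104868, -0.10567778]), 867)
top 28 [0.6155 0.1864 0.1035] len 0.0636 valve 17.150000000000002
```

View pics/c4.png

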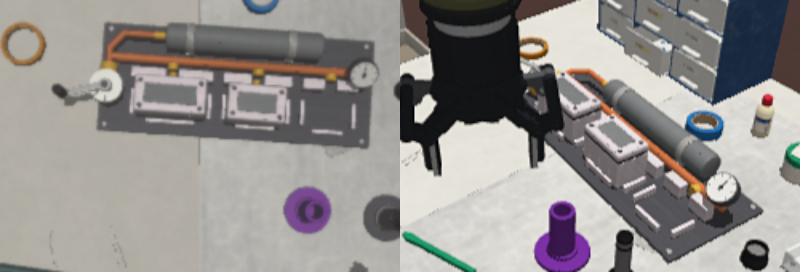

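Both housings are docked. Next I'll take the valve from about 16.5° to 45°.

```bash
cat > k.py <<'E'
from h import *
K=np.array([.6167,.1868]); v0=16.5; z=.072
t=lambda v: YAW+v   # tangential closing direction
ctrl.movep([.617,.187,.2],Q(t(v0)))
ctrl.movel([*K,z],max_speed=.1); rep("at knob"); ctrl.close_gripper(25); rep("closed")
for v in np.arange(20,46,5).tolist()+[45]:
    ctrl.movel([*knob_xy(v),z],Q(t(v)),max_speed=.04)
    s=get_state(); print(v,s["contact_force"].round(1),s["tcp_pos"].round(4),round(s["width"],4))
E
python3 k.py
```

```text
at knob t 33.0 tcp [0.6171 0.1869 0.0727] F [-0.7  0.3 -0.2] w 0.0852 gf 0.0 q [-0.61  0.74  0.49  1.64 -0.42  0.87  0.27]
closed t 33.6 tcp [0.6167 0.1868 0.0721] F [-0.8  1.1  1.6] w 0.0153 gf 25.2 q [-0.61  0.74  0.49  1.64 -0.42  0.87  0.27]
20 [ 1.  -3.9 -0.4] [0.6124 0.1857 0.0721] 0.0154
25 [ 1.9 -4.8  0.1] [0.6072 0.1839 0.0721] 0.0153
30 [ 3.6 -5.8 -0.5] [0.6022 0.1817 0.0721] 0.0153
35 [ 3.  -4.9 -1.5] [0.5974 0.179  0.0721] 0.0151
40 [ 4.5 -4.9 -2.4] [0.5928 0.1759 0.0721] 0.0153
45 [ 4.6 -4.5 -1.3] [0.5886 0.1724 0.0722] 0.0151
45 [ 4.2 -5.4 -3.3] [0.5887 0.1725 0.0721] 0.0152
```

```bash
cat > l.py <<'E'
from h import *
ctrl.ungrasp(); p=get_state()["tcp_pos"]; ctrl.movel([p[0],p[1],.2],max_speed=.12); 
ctrl.movep([.3,-.15,.25],Q(60)); rep("away")
r=knob_see()
im,d=grab("top"); im2,d2=grab("side"); S=5000
o=ortho("top",im,.56,.68,.08,.2,.055,S)
cl=cloud("top",d); print("L",topface(cl,DL,.075,zr=(.066,.082)),topface(cl,DM,.06,zr=(.066,.082)))
cv2.imwrite("pics/c5.png",np.hstack([cv2.resize(o,(400,400)),cv2.resize(im2[125:225,215:315],(400,400))]))
E
python3 l.py
```

```text
away t 39.1 tcp [ 0.301  -0.1497  0.2501] F [ 0.2 -0.1  0.9] w 0.085 gf 0.0 q [-0.19  0.03  0.6   2.14 -0.02  0.98  1.47]
top 28 [0.587  0.1716 0.1049] len 0.0638 valve 46.35000000000001
side 12 [0.5871 0.1687 0.1022] len 0.0616 valve 48.05
L (((614.2342529296875, 23.565845489501953), (109.97566223144531, 56.55364227294922), 86.04194641113281), np.float64(0.07333807493587026), array([0.61355716, 0.02355674]), 1043) (((601.6409301757812, -108.3594970703125), (90.27561950683594, 56.56224822998047), 84.85334777832031), np.float64(0.07320413015775366), array([ 0.60080366, -0.10774172]), 840)
```

View pics/c5.png

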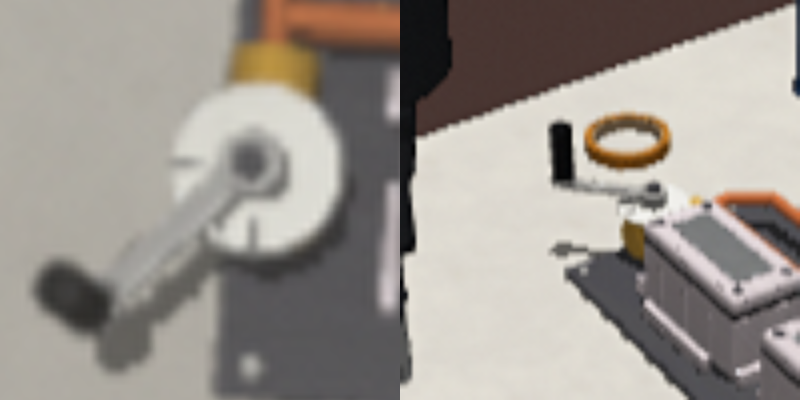

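The lever covers the middle mark, so the valve is at about 45°. The medium housing reads a few mm off centre, so I'll check its tilt and pose while fetching the probe.

```bash
cat >> h.py <<'E'
def pose(cl,xy,r):
    rc,z,_,n=topface(cl,xy,r,(.066,.082)); (cx,cy),(a,b),g=rc
    yaw=g-90 if a>b else g
    m=(np.hypot(cl[...,0]-xy[0],cl[...,1]-xy[1])<r)&(cl[...,2]>.066)&(cl[...,2]<.082); p=cl[m]
    A=np.c_[p[:,:2]-p[:,:2].mean(0),np.ones(len(p))]; k=np.linalg.lstsq(A,p[:,2],rcond=None)[0]
    print("pose",round(cx/1e3,4),round(cy/1e3,4),"yaw",round(yaw,2),"size",round(a,1),round(b,1),"z",round(z,4),"tilt deg",np.degrees(k[:2]).round(2)); return cx/1e3,cy/1e3,yaw
E
cat > m.py <<'E'
from h import *
im,d=grab("top"); cl=cloud("top",d); im2,d2=grab("side"); cs=cloud("side",d2)
for c in(cl,cs): pose(c,DL,.075); pose(c,DM,.06)
for c,n in((cl,"top"),(cs,"side")):
    m=(np.hypot(c[...,0]-.423,c[...,1]+.323)<.03)&(c[...,2]>.146)&(c[...,2]<.17); p=c[m]; print(n,len(p),cv2.minEnclosingCircle(p[:,:2].astype(np.float32)))
o=[cv2.resize(ortho(k,i,.55,.66,-.18,.1,.072,1400),None,fx=2,fy=2) for k,i in(("top",im),("side",im2))]
cv2.imwrite("pics/c6.png",np.vstack(o)[:600])
E
python3 m.py
```

```text
pose 0.6144 0.0235 yaw -3.92 size 110.0 56.7 z 0.0733 tilt deg [0.01 0.19]
pose 0.6012 -0.1082 yaw -5.3 size 89.9 56.1 z 0.0732 tilt deg [0.3  0.04]
pose 0.6139 0.0226 yaw -3.98 size 112.1 56.3 z 0.0726 tilt deg [1.32 0.39]
pose 0.6012 -0.1085 yaw -4.67 size 91.4 57.3 z 0.0726 tilt deg [1.38 0.75]
top 60 ((0.4233480393886566, -0.32385191321372986), 0.009416429325938225)
side 96 ((0.42325276136398315, -0.32340195775032043), 0.009864351712167263)
```

View pics/c6.png

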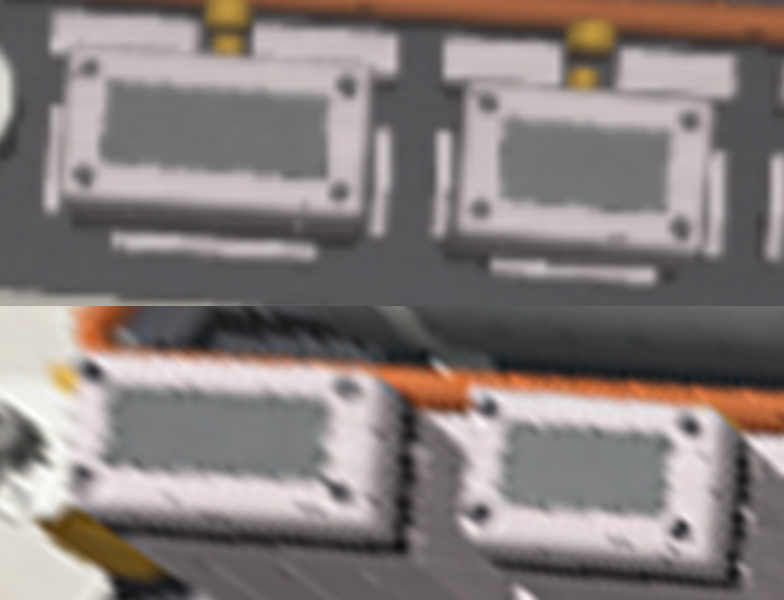

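Both housings are flat between their curbs. The medium one sits against the left/front curb, so I'll use its measured pose for the run. Fetching the probe now.

```bash
cat > n.py <<'E'
from h import *
P=[.4233,-.3236]; q=Q(YAW)
ctrl.movep([*P,.24],q); ctrl.movel([*P,.0985],max_speed=.1); s=rep("at probe")
ctrl.close_gripper(60); rep("closed")
ctrl.movel([*P,.23],max_speed=.08); rep("up")
im,d=grab("side"); cs=cloud("side",d)
# wand between z .14 and .205 seen from the side
tz=get_state()["tcp_pos"]; tipz=tz[2]-.0985+.012; print("tip z",tipz,"proj",proj("side",[tz[0],tz[1],tipz]))
u,v=proj("side",[tz[0],tz[1],tipz+.03]).astype(int)
c=cv2.resize(im[v-60:v+60,u-60:u+60],(480,480),interpolation=cv2.INTER_CUBIC); t=(proj("side",[tz[0],tz[1],tipz])-[u-60,v-60])*4
cv2.drawMarker(c,tuple(t.astype(int).tolist()),(0,0,255),cv2.MARKER_CROSS,14,1); cv2.imwrite("pics/c7.png",c)
for h in (.02,.05,.06):
    m=(np.hypot(cs[...,0]-tz[0],cs[...,1]-tz[1])<.03)&(abs(cs[...,2]-tipz-h)<.004); p=cs[m]; print(h,len(p),p.min(0).round(4) if len(p) else 0,p.max(0).round(4) if len(p) else 0)
E
python3 n.py
```

```text
at probe t 41.8 tcp [ 0.4235 -0.3239  0.099 ] F [-0.4 -0.2  0.2] w 0.0854 gf 0.0 q [ 0.14  0.62  0.74  1.92 -0.57  0.81  1.13]
closed t 42.4 tcp [ 0.4233 -0.3236  0.0986] F [-0.3  1.1  2.4] w 0.0171 gf 58.4 q [ 0.14  0.62  0.74  1.93 -0.57  0.81  1.13]
up t 44.2 tcp [ 0.4232 -0.3234  0.2296] F [-0.  -0.3 -0.6] w 0.0165 gf 58.4 q [ 0.04  0.48  0.87  1.75 -0.41  1.1   0.98]
tip z 0.1431187426180322 proj [329.36689181 280.92758319]
0.02 15 [ 0.4197 -0.3283  0.1597] [ 0.4266 -0.3209  0.1669]
0.05 32 [ 0.4171 -0.3304  0.1894] [ 0.4297 -0.3207  0.197 ]
0.06 18 [ 0.4179 -0.3309  0.1994] [ 0.4279 -0.3201  0.2035]
```

View pics/c7.png

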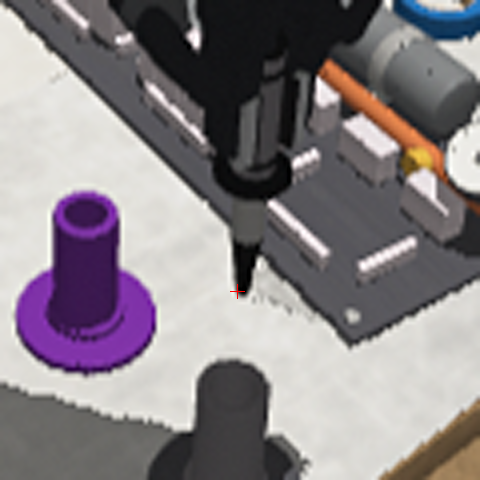

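The probe is held with its tip within about 1 mm of the expected spot. Now the seam runs.

```bash
cat > r.py <<'E'
from h import *
import sys
OFF=np.array([.0008,-.0008]); Z=.1445; o=.0072; k=o*.72
def run(c,yaw,hl,name):
    a=np.radians(yaw); X=np.array([np.cos(a),np.sin(a)]); Y=np.array([-X[1],X[0]]); W=.028
    L=[(.018,hl+o),(-W,hl+o),(-W-k,hl+k),(-W-o,hl),(-W-o,0),(-W-o,-hl),(-W-k,-hl-k),(-W,-hl-o),(.018,-hl-o)]
    w=[np.array(c)+x*X+y*Y-OFF for x,y in L]
    ctrl.movep([*w[0],.25],Q(YAW)); ctrl.movel([*w[0],Z],max_speed=.1); s=rep(name)
    im,d=grab("side"); cv2.imwrite(f"pics/r_{name}_a.png",im); f0=s["contact_force"]
    for i,p in enumerate(w[1:]):
        ctrl.movel([*p,Z],max_speed=.03); s=get_state(); f=s["contact_force"]-f0; print(i,f.round(1),round(s["time"],1))
        if np.hypot(*f[:2])>6: print("TOUCH"); break
        if i==3: im,d=grab("side"); cv2.imwrite(f"pics/r_{name}_f.png",im)
    im,d=grab("side"); cv2.imwrite(f"pics/r_{name}_b.png",im)
    ctrl.movel([*p,.25],max_speed=.12)
if sys.argv[1]=="L": run((.6138,.0233),-3.95,.055,"L")
else: run((.6012,-.1084),-5.0,.045,"M")
ims=[cv2.imread(f"pics/r_{sys.argv[1]}_{t}.png")[130:290,220:400] for t in "afb"]
cv2.imwrite(f"pics/rr{sys.argv[1]}.png",np.hstack([cv2.resize(i,(266,237)) for i in ims]) if 0 else np.vstack([np.hstack([cv2.resize(ims[0],(338,300),interpolation=2),cv2.resize(ims[1],(338,300),interpolation=2)]),np.hstack([cv2.resize(ims[2],(338,300),interpolation=2),np.zeros((300,338,3),np.uint8)])]))
E
python3 r.py L
```

```text
L t 47.2 tcp [0.6357 0.0848 0.1452] F [-0.1  0.1 -0.8] w 0.0167 gf 58.4 q [-0.61  0.73  0.82  1.58 -0.59  1.09  0.29]
0 [-0.4 -0.   0.1] 48.9
1 [ 0.1 -1.   0. ] 49.2
2 [-0.6  0.8  0.7] 49.6
3 [-0.1  0.6  0.2] 51.5
4 [0.  0.1 0.2] 53.6
5 [0.5 0.3 0.3] 53.9
6 [-0.7  0.5 -0.5] 54.2
7 [-0.1  0.2 -0.1] 55.9
```

View pics/rrL.png

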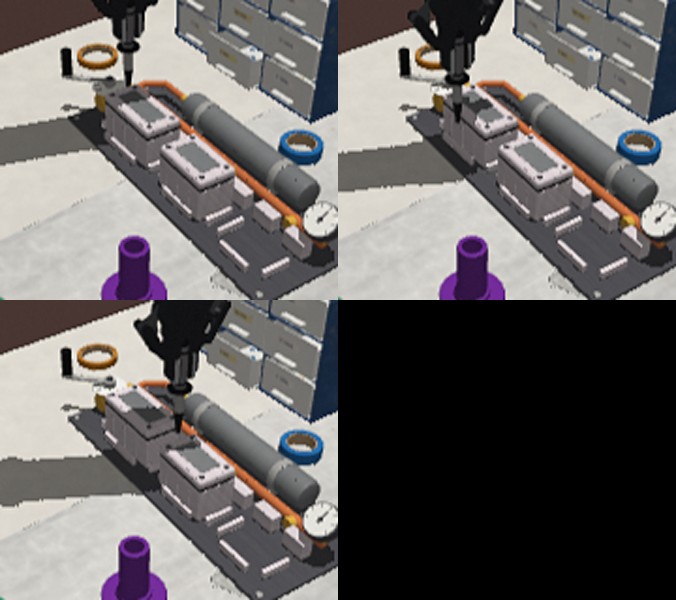

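The tip follows the long housing's seam closely with no contact. I'll re-check the medium housing's pose, then run it.

```bash
cat > s.py <<'E'
from h import *
ctrl.movep([.45,-.25,.25],Q(YAW))
im,d=grab("side"); c=cloud("side",d); pose(c,DL,.075); pose(c,DM,.06)
im,d=grab("top"); c=cloud("top",d); pose(c,DL,.075); pose(c,DM,.06)
E
python3 s.py
```

```text
pose 0.6042 0.0239 yaw -4.53 size 111.1 36.3 z 0.0724 tilt deg [4.08 0.15]
pose 0.6014 -0.1088 yaw -4.34 size 90.4 56.0 z 0.0725 tilt deg [0.96 0.87]
pose 0.6141 0.0235 yaw -4.11 size 109.8 56.6 z 0.0733 tilt deg [0.36 0.16]
pose 0.6015 -0.1081 yaw -5.31 size 89.8 56.3 z 0.0734 tilt deg [ 0.35 -0.06]
```

```bash
python3 r.py M
```

```text
M t 60.4 tcp [ 0.6233 -0.0574  0.1452] F [-0.4 -1.2 -0.5] w 0.0166 gf 58.4 q [-0.4   0.71  0.81  1.63 -0.58  1.06  0.51]
0 [-0.3  1.3 -0.3] 62.1
1 [ 0.4  1.4 -0. ] 62.5
2 [-0.5  1.5 -0.3] 62.8
3 [ 1.   1.6 -0. ] 64.4
4 [ 0.1  1.1 -0.5] 66.1
5 [ 0.6  0.4 -1. ] 66.5
6 [ 0.7  0.8 -0.7] 66.8
7 [-0.   0.8  0.3] 68.5
```

View pics/rrM.png

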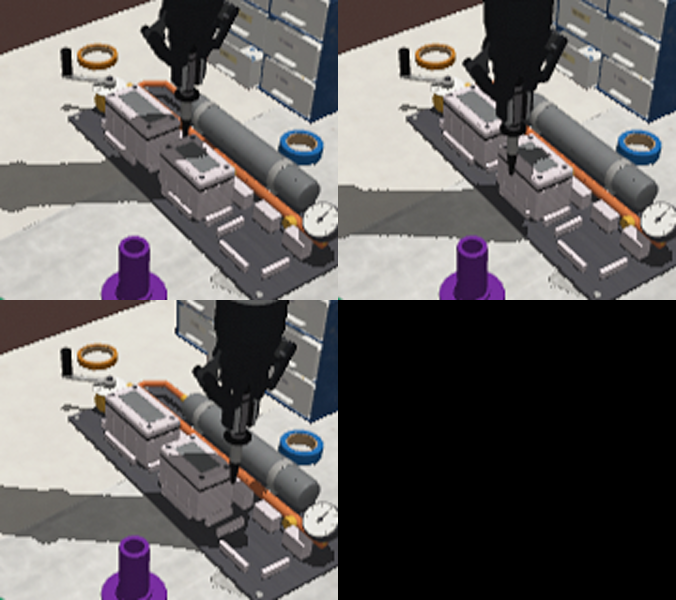

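The medium seam was run cleanly too. Hanging the probe back up.

```bash
cat > t.py <<'E'
from h import *
P=[.4233,-.3236]; ctrl.movep([*P,.24],Q(YAW)); rep("over")
z=lower(P,.19,.0995,8,6,.06); rep("low")
if z<.101:
    ctrl.ungrasp(); ctrl.pause(.3); ctrl.movel([*P,.24],max_speed=.1)
    ctrl.movep([.617,.187,.2],Q(YAW+45)); im,d=grab("side"); cs=cloud("side",d)
    m=(np.hypot(cs[...,0]-.423,cs[...,1]+.323)<.03)&(cs[...,2]>.146)&(cs[...,2]<.17); p=cs[m]; print(len(p),p.min(0),p.max(0))
    cv2.imwrite("pics/c8.png",cv2.resize(im[220:360,260:400],None,fx=3,fy=3))
E
python3 t.py
```

```text
over t 70.5 tcp [ 0.425  -0.3225  0.2397] F [0.6 0.3 0.5] w 0.0165 gf 58.4 q [ 0.03  0.48  0.9   1.74 -0.41  1.13  0.98]
low t 74.1 tcp [ 0.4231 -0.3235  0.099 ] F [ 1.   0.4 -0.8] w 0.0166 gf 58.5 q [ 0.13  0.63  0.76  1.92 -0.59  0.82  1.14]
98 [ 0.41524221 -0.33246122  0.14601993] [ 0.43471617 -0.31507951  0.15645828]
```

View pics/c8.png

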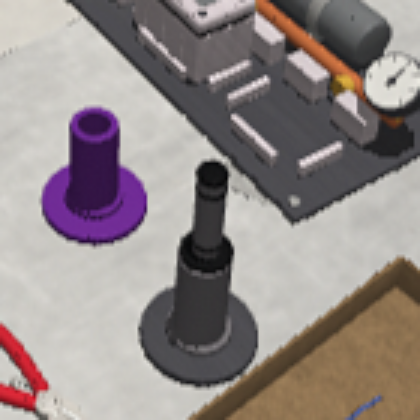

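The probe hangs in its stand, flange on the rim. Now I'll shut the valve.

```bash
cat > u.py <<'E'
from h import *
z=.072; t=lambda v: YAW+v; K=[.5878,.1722]
ctrl.movel([*K,.2],Q(t(45)),max_speed=.1); ctrl.movel([*K,z],max_speed=.1); ctrl.close_gripper(30); rep("closed")
for v in [40,33,26,19,12,6,3,0,-1.5,-3,-4.5,-6,-7.5]:
    ctrl.movel([*knob_xy(v),z],Q(t(v)),max_speed=.04)
    s=get_state(); f=s["contact_force"]; a=np.radians(t(v)); tf=f[0]*np.cos(a)+f[1]*np.sin(a); print(v,f.round(1),"tan",tf.round(1),s["tcp_pos"].round(4))
    if v<=0 and tf<-12: break
ctrl.ungrasp(); p=get_state()["tcp_pos"]; ctrl.movel([p[0],p[1],.2],max_speed=.12); ctrl.movep([.3,-.15,.25],Q(60)); rep("away")
knob_see(); im,d=grab("top"); c=cloud("top",d); pose(c,DL,.075); pose(c,DM,.06)
im2,_=grab("side"); cv2.imwrite("pics/c9.png",np.hstack([cv2.resize(ortho("top",im,.56,.68,.08,.2,.055,5000),(400,400)),cv2.resize(im2[120:320,220:420],(400,400))]))
E
python3 u.py
```

```text
closed t 81.2 tcp [0.5878 0.1723 0.0721] F [-0.4  1.   1.7] w 0.015 gf 29.2 q [-0.68  0.73  0.61  1.74 -0.53  0.85  0.89]
40 [ 2.7 -3.4 -0. ] tan 0.1 [0.5926 0.1762 0.0722]
33 [ 2.9 -4.3  0.9] tan 0.4 [0.5989 0.1805 0.0721]
26 [ 3.3 -3.2  1.5] tan 1.8 [0.6059 0.1839 0.0722]
19 [ 2.1 -5.2  2.5] tan 0.7 [0.6131 0.1865 0.0721]
12 [ 1.6 -4.6  2.2] tan 0.9 [0.6208 0.1882 0.0721]
6 [ 0.4 -4.9  3.3] tan 0.2 [0.6274 0.1889 0.0721]
3 [ 0.3 -5.2  4.6] tan 0.4 [0.6306 0.189  0.0721]
0 [ 0.1 -4.8  3.9] tan 0.4 [0.6339 0.1889 0.0721]
-1.5 [-3.1 -5.5  6.5] tan -2.5 [0.6348 0.1888 0.0721]
-3 [-9.1 -5.   9.2] tan -8.4 [0.6349 0.1887 0.0719]
-4.5 [-15.3  -5.   12.8] tan -14.4 [0.6349 0.1886 0.0719]
away t 88.1 tcp [ 0.3007 -0.1499  0.2501] F [0.5 0.5 0.2] w 0.0856 gf 0.0 q [-0.56  0.04  1.    2.14 -0.04  0.98  1.51]
top 27 [0.6338 0.1886 0.1027] len 0.0642 valve 0.5499999999999945
side 11 [0.6349 0.1873 0.1026] len 0.063 valve -0.4500000000000055
pose 0.6141 0.0234 yaw -4.13 size 109.6 56.3 z 0.0734 tilt deg [0.41 0.  ]
pose 0.6014 -0.1082 yaw -5.37 size 89.8 56.4 z 0.0732 tilt deg [ 0.15 -0.22]
```

View pics/c9.png

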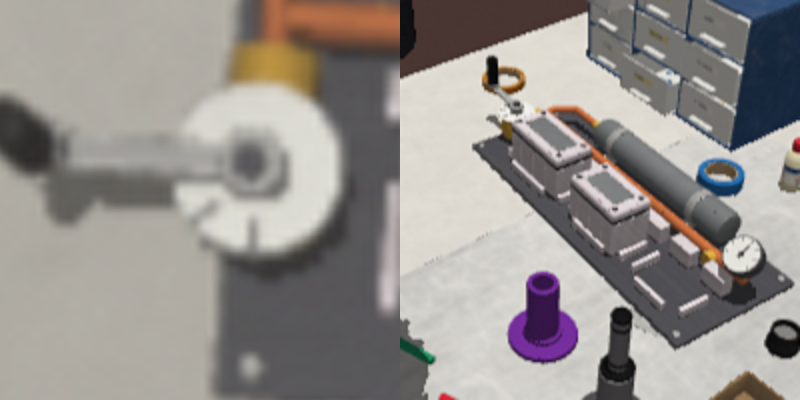

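The valve is against its shut stop, both housings are docked and the probe is hung, so I'll hand the job in.

```bash
python3 -c "
from station import ticket; print(ticket.close_job())"
```

```text
the job is handed in; nothing more can be done
None
```

I handed the job in at about 88 s: the long and medium housings (no short one was present) are docked flat, port to the rear, the valve was set to about 45°, both seams were run long then medium without contact, the probe is back in its stand and the valve is shut; the medium housing sits against its left/front curbs, about 4 mm off centre.

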